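Open the fruit-wash jug's safety cap

TASK

On the packing bench, open the jug with the blue push-and-turn safety cap: press the cap down, turn it about a quarter turn counter-clockwise while it is down, and lift it off. Finish while holding the cap in the gripper, upright and still, straight above its jug and about 10 cm higher than where it sat, touching nothing else. Leave the other jugs and everything else on the bench where they are.

Things in the scene. Friction and masses are not known exactly. Their poses are not given: they have to be found in the camera images.
- cap_mid (a point): centre of the loose blue cap (half-way up, on its axis): a 16-sided ribbed cylinder, 54 mm across, 40 mm tall (20 mm above and below this point), hollow and open below, about 40 g; z up, x along the white mark on its top. Grip it from above across any diameter, firmly (30 N or more) so that it does not slip. It has about 2 mm of side play on the neck.
- seat (a point): point on the jug's axis where the centre of the locked cap sits, 192 mm above the bench; z up, x parallel to the locked cap's x (within 0.07 rad). The cap turns only while pressed more than 4 mm down; it bottoms at 7 mm. Pressed, it turns counter-clockwise seen from above; between 0.85 and 2.4 rad of turn it lifts straight off, else lugs hold it. 37 mm of lift clears the mouth.
- plunger (a joint): grey spring plunger in the jug's mouth, under the cap: value in m, grows as it is pressed down; 0 with the cap off, about 0.0015 under the locked cap, 0.0085 with the cap fully pressed. It pushes the cap up with 5 N when locked, about 8 N at 4 mm and 11 N at 7 mm of press, then it is rigid.
- jug: jug with the blue cap: white, 84 mm square, body to 138 mm, a shoulder sloping in to a 52 mm round collar 165 mm above the bench, just below the cap; blue band on its label; strapped in a dark steel cradle 122 mm square, 64 mm high, bolted down, so it cannot move or turn. Origin at the centre of its underside on the bench.
- jug_red: a like jug with a red cap, loose on the bench without cradle, 84 mm square, 201 mm tall with its cap; origin at the centre of its underside. To be left alone.
- jug_white: a like jug with a white cap, loose on the bench without cradle, 84 mm square, 201 mm tall with its cap; origin at the centre of its underside. To be left alone.
- measure: clear measuring mug, 80 mm across, 100 mm tall, handle on one side; origin under its centre. To be left alone.
- tape: roll of brown tape lying flat, 100 mm across, 48 mm high; origin under its centre. To be left alone.
- brush: wooden-handled brush, 200 mm long, lying flat; origin under its middle. To be left alone.
Mind the look-alikes: they are no part of the job. What is meant by the part that bears cap_mid is not orange, and is the larger of those in its own colour.

How it is judged:
By the outcome, as a careful person would: the job done as asked, in the order asked, and still so for the second after the job is handed in, while the arm keeps its last pose, push and grip.
It also fails if it takes over 38 s, if anything falls off the work surface, if the arm or the gripper's body presses on something with over 40 N, if the wrist force passes 120 N, or if a joint passes its speed limit or range.

ROBOT

A 7-joint arm with a two-finger parallel gripper is mounted at the origin on the work surface. World frame = base frame: x ahead of the robot, y to its left, z up, the work surface at z = 0. Lengths are in m, angles in rad, forces in N, time in s.
With the tool pointing down it reaches from about 0.425 to 1.025 m from the base axis. Payload 9.4 kg.
Tool frame: the origin (TCP) lies at the very end of the fingers, on their centre line; the grasp point (between the pads) lies 19 mm behind it; y points along the fingers, x is the direction in which the jaws open and shut, and the axes are right-handed (so a half turn about y gives the same grasp; the last joint's range is limited). The gripper opens to 93 mm and grips with 3 to 60 N. Pads are 15 mm wide; open, the fingers measure 128 mm over their backs; the gripper's body (75 mm by 188 mm) begins 65 mm behind the grasp point.
Start: joints at [-1.423, 0.599, -0.003, 1.599, 0.002, 0.943, -0.08], TCP at [0.162, 0.707, 0.219] pointing down, gripper open.
Joint ranges: [-2.57, 2.57], [-0.35, 1.97], [-1.29, 1.29], [0.11, 2.56], [-1.05, 4.19], [0.11, 1.86], [-2.63, 2.63]. Speed limits (rad/s): [2.22, 2.22, 3.01, 3.01, 3.14, 3.14, 3.14].

INTERFACE

Orientations are given as a unit quaternion [x, y, z, w].
In Python, from rig import bot gives the robot as it stands.
- The arm moves only by the shell command python3 -m jog 'ROWS' [FORCE]. ROWS is JSON, a list of rows, each an object with "gripper": the closure, from -1 (fully open) to 1 (shut); "xyz": the shift along the tool's x, y, z in mm, a list of three; "twist": the turn, a rotation vector about the tool's x, y, z in degrees, a list of three. A call has 1 to 8 rows; each row is the pose to reach, as a shift and turn from the pose commanded when the call began, along the tool's axes at that moment; what a row does not reach only later rows make up. A row lasts 1/12 s, in which the tool goes at most 41.7 mm and 7.16 degrees, less where a joint would pass 70% of its speed; a pose out of reach is approached as far as the arm can. A call with a gripper value outside its range is refused whole. The fingers move at their own pace and stop on an object; FORCE is the grip in N (left out, the last holds). Time passes only in rows, so rows that repeat a pose let the fingers close. It gives the time, the measured TCP pose, the force and the opening at its end, in the units of the state.
- bot.sense(): the state, without advancing time (a new reading comes with each control period).
- bot.get_image(name): name is "scene" or "top" or "wrist"; returns the picture (480x640x3 uint8, red, green, blue); there is no depth.
- bot.camera_params(name): a dict with "K" (3x3 intrinsics, pixels), "R" (3x3) and "t" (3): a world point X has camera coordinates R X + t. Camera axes: x right, y down, z forward; pixel columns grow to the right and rows downward; lengths in m; the calibration is good to about 2 mm. A picture is of the moment at which its call begins: read the wrist's pose just before it. camera_params takes no time and is no camera call; for the wrist camera it gives the pose at the moment of the call.
- bot.hand_in(): hands the job in, once; it reports no verdict.
The state is a dict: "clock": time; "qpos": joint angles; "dq": joint speeds; "tau": joint torques, N m; "eef_pos": TCP position; "orientation": TCP orientation; "force": force on the tool from outside, world axes, zero at the start; "wrist_torque": the same for the moment, N m; "gripper_width": finger opening in m.
Only numpy, scipy, OpenCV 4.12 (cv2) and the standard library are available. Lean on these libraries where they do the work, as an engineer would, in place of code of your own. Each camera call takes 0.05 s, during which the arm holds its last target.

## Working session

There is one attempt and no reset: what is moved stays moved. The work goes in short steps, Python scripts to look and compute and a shell command to move; the robot and the scene stay as the last step left them, time stands still between calls to the robot, and variables do not carry over. Pictures are saved under pics/ and viewed, and the job is handed in when it is done.

```bash
ls; mkdir -p pics; python3 - <<'E'
from rig import bot
import cv2
s=bot.sense(); print(s)
for n in ("scene","top"):
    im=bot.get_image(n); cv2.imwrite(f"pics/{n}0.png",im[:,:,::-1]); p=bot.camera_params(n); print(n,p)
E
```

```text
pics
{'clock': 0.0, 'qpos': array([-1.42267949,  0.60015089, -0.00251688,  1.60013489,  0.00182182,
        0.94290913, -0.07982023]), 'dq': array([ 0.00145437, -0.00157657, -0.00078494, -0.00046118, -0.00026013,
       -0.00130036, -0.00093792]), 'tau': array([ 1.61989698e-03, -7.65061855e+01,  1.49820909e+00, -2.52347678e+01,
       -5.22835180e-02,  1.69319822e-02,  1.49349607e-04]), 'eef_pos': array([0.16155231, 0.70626021, 0.21773997]), 'orientation': array([ 0.55332366,  0.44036601, -0.44116692, -0.55252371]), 'force': array([ 0.54749856, -0.6833841 ,  0.3640816 ]), 'wrist_torque': array([-0.01184281, -0.00613951, -0.00528209]), 'gripper_width': 0.09307708336916597}
scene {'K': array([[530.38240253,   0.        , 321.58414422],
       [  0.        , 530.38240253, 237.7949542 ],
       [  0.        ,   0.        ,   1.        ]]), 'R': array([[ 0.82094932,  0.57098867,  0.00376147],
       [ 0.33967294, -0.48305458, -0.80701956],
       [-0.45898203,  0.66379983, -0.59051273]]), 't': array([-0.45387578, -0.06894922,  1.50573522])}
top {'K': array([[436.92923571,   0.        , 318.63989672],
       [  0.        , 436.92923571, 237.91638654],
       [  0.        ,   0.        ,   1.        ]]), 'R': array([[-0.02603273, -0.99965317,  0.0039793 ],
       [-0.99904627,  0.02587692, -0.03517007],
       [ 0.0350549 , -0.00489108, -0.99937342]]), 't': array([0.0024133 , 0.54432569, 1.39901784])}
```

View pics/scene0.png

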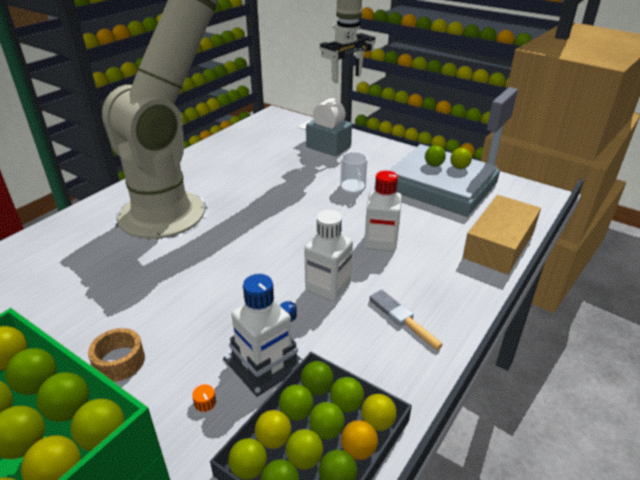

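View pics/top0.png

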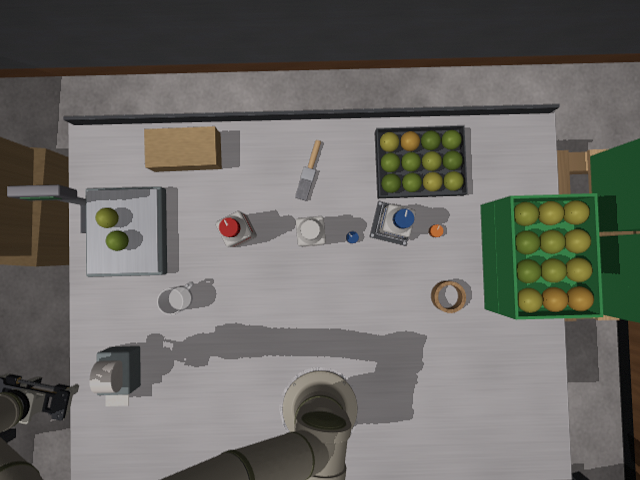

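The scene view shows the blue-capped jug in its cradle, with the cap at about (258,291). In the top view the cap is at (403,219), with a white mark pointing up and right. The small blue cap at (352,237) and the orange one at (437,230) are decoys. Next I'll measure the cap.

```bash
cat > h.py <<'E'
import numpy as np, cv2
from rig import bot
def ray(p,uv):
    d=np.linalg.inv(p["K"])@np.array([uv[0],uv[1],1.]); R=np.array(p["R"]);return -R.T@p["t"], R.T@d
def onplane(p,uv,z):
    c,d=ray(p,uv); return c+d*(z-c[2])/d[2]
def proj(p,X):
    q=p["K"]@(p["R"]@np.array(X)+p["t"]); return q[:2]/q[2]
def blobs(im,minA=20):
    hsv=cv2.cvtColor(im,cv2.COLOR_RGB2HSV)
    m=cv2.inRange(hsv,(105,120,50),(125,255,255))
    n,l,s,c=cv2.connectedComponentsWithStats(m)
    return m,l,[(i,s[i],c[i]) for i in range(1,n) if s[i][4]>=minA]
E
python3 - <<'E'
from h import *
for n in ("top","scene"):
    im=cv2.imread(f"pics/{n}0.png")[:,:,::-1].copy(); p=bot.camera_params(n)
    m,l,b=blobs(im)
    for i,s,c in b: print(n,s,c.round(1),onplane(p,c,.212).round(4))
    i,s,c=max(b,key=lambda q:q[1][4])
    x,y,w,h=s[:4]
    crop=im[y-25:y+h+25,x-25:x+w+25]
    cv2.imwrite(f"pics/c_{n}.png",cv2.resize(crop,None,fx=6,fy=6,interpolation=cv2.INTER_NEAREST)[:600,:800,::-1]); print(n,"crop origin",x-25,y-25)
E
```

```text
top [393 209  21  19 285] [403.4 218.5] [ 0.5846 -0.2464  0.212 ]
top [347 232  12  11  96] [352.4 237.4] [ 0.5362 -0.1038  0.212 ]
top crop origin 368 184
scene [243 274  30  35 757] [257.5 290.2] [ 0.5997 -0.2652  0.212 ]
scene [281 302  15  18 143] [289.2 308.4] [ 0.673  -0.2695  0.212 ]
scene [235 330  17  18  52] [242.8 338.6] [ 0.655  -0.3658  0.212 ]
scene [261 332  27  18 106] [274.  340.8] [ 0.6981 -0.3411  0.212 ]
scene crop origin 218 249
```

View pics/c_top.png

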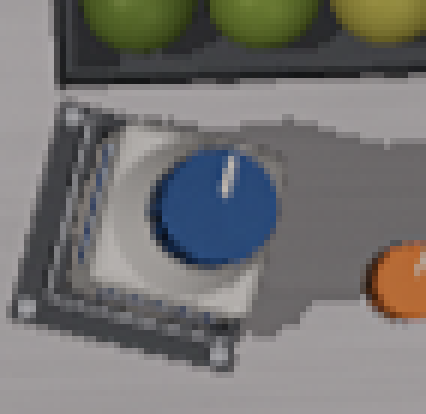

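View pics/c_scene.png

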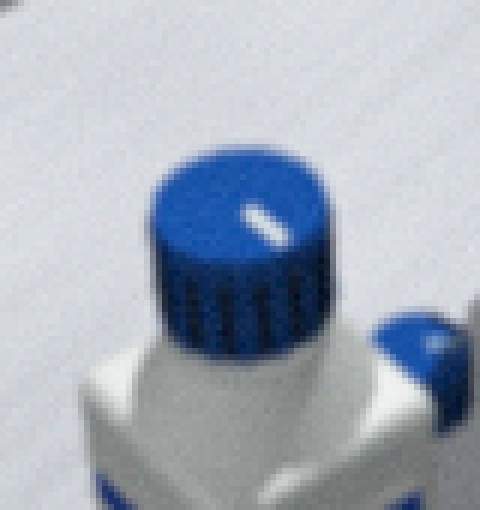

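```bash
python3 - <<'E'
from h import *
def P(n,o,pts,z=.212):
    p=bot.camera_params(n)
    return [onplane(p,(o[0]+a/6-.5,o[1]+b/6-.5),z) for a,b in pts]
for n,o,pts in (("top",(368,184),[(218,208),(225,196),(235,154)]),("scene",(218,249),[(240,207),(246,208),(285,243)])):
    c,a,b=P(n,o,pts); d=b-a; print(n,c.round(4),np.linalg.norm(d),np.arctan2(d[1],d[0]))
# cradle corners, z=.064
q=np.array(P("top",(368,184),[(72,117),(27,308),(222,352)],.064)); print(q.round(4))
print("axis",((q[0]+q[2])/2).round(4))
d=q[1]-q[0];print("cradle yaw",np.arctan2(-d[1],-d[0]),np.linalg.norm(d))
print("jug axis predicted in top",proj(bot.camera_params("top"),(*((q[0]+q[2])/2)[:2],.212)))
from scipy.spatial.transform import Rotation as R
s=bot.sense(); print(R.from_quat(s["orientation"]).as_matrix().round(3))
w=bot.camera_params("wrist");print(w["K"][0,0], (R.from_quat(s["orientation"]).as_matrix().T@(-w["R"].T@w["t"]-s["eef_pos"])).round(3))
E
```

```text
top [ 0.5857 -0.2478  0.212 ] 0.020002835773771207 -0.2659796966433003
scene [ 0.5872 -0.2507  0.212 ] 0.02015408228626406 -0.2683347610426631
[[ 0.646  -0.2035  0.064 ]
 [ 0.5476 -0.1771  0.064 ]
 [ 0.5222 -0.2772  0.064 ]]
axis [ 0.5841 -0.2404  0.064 ]
cradle yaw -0.26139356160893484 0.10188952304325773
jug axis predicted in top [401.16853904 218.7935354 ]
[[ 0.223 -0.    -0.975]
 [ 0.975 -0.001  0.223]
 [-0.001 -1.    -0.   ]]
363.00736386723435 [ 0.001 -0.166  0.079]
```

```bash
cat >> h.py <<'E'
from scipy.spatial.transform import Rotation as Ro
def to(xyz,yaw=None,s=None):
    s=s or bot.sense(); M=Ro.from_quat(s["orientation"]).as_matrix()
    y0=np.arctan2(M[1,0],M[0,0])
    print("t",round(s["clock"],2),"pos",s["eef_pos"].round(4),"yaw",round(y0,3),"F",s["force"].round(1),"Tz",s["wrist_torque"].round(2),"w",round(s["gripper_width"],4),"q",s["qpos"].round(2),"tilt",np.degrees(np.arccos(-M[2,1])).round(2))
    print(" shift mm",(M.T@(np.array(xyz)-s["eef_pos"])*1000).round(1), "" if yaw is None else "twist rotvec deg %s"%np.degrees((Ro.from_matrix(M).inv()*Ro.from_matrix([[np.cos(yaw),0,-np.sin(yaw)],[np.sin(yaw),0,np.cos(yaw)],[0,-1,0]])).as_rotvec()).round(2))
E
python3 -m jog '[{"gripper":-1,"xyz":[0,-40,0],"twist":[0,0,0]},{"gripper":-1,"xyz":[0,-80,0],"twist":[0,7,0]},{"gripper":-1,"xyz":[-24,-80,-32],"twist":[0,14,0]},{"gripper":-1,"xyz":[-48,-80,-64],"twist":[0,21,0]},{"gripper":-1,"xyz":[-72,-80,-96],"twist":[0,28,0]},{"gripper":-1,"xyz":[-96,-80,-128],"twist":[0,35,0]},{"gripper":-1,"xyz":[-120,-80,-160],"twist":[0,42,0]},{"gripper":-1,"xyz":[-144,-80,-192],"twist":[0,49,0]}]'
python3 -c "
from h import *
to((.42,.40,.30),-.267);to((.586,-.249,.30),-.267)"
```

```text
clock: 0.77
eef_pos: [0.3175, 0.5218, 0.2985]
orientation: [0.686, 0.17, -0.17, -0.686]
force: [-0.3, 0.5, -0.7]
gripper_width: 0.0933
t 0.77 pos [0.3175 0.5218 0.2985] yaw 0.485 F [-0.3  0.5 -0.7] Tz [-0.04  0.03  0.04] w 0.0933 q [-1.29  0.39  0.25  1.79 -0.11  0.98 -0.51] tilt 0.02
 shift mm [  33.9   -1.5 -155.5] twist rotvec deg [ 1.000e-02  4.308e+01 -1.000e-02]
t 0.77 pos [0.3175 0.5218 0.2985] yaw 0.485 F [-0.3  0.5 -0.7] Tz [-0.04  0.03  0.04] w 0.0933 q [-1.29  0.39  0.25  1.79 -0.11  0.98 -0.51] tilt 0.02
 shift mm [-121.7   -1.4 -807.1] twist rotvec deg [ 1.000e-02  4.308e+01 -1.000e-02]
```

```bash

python3 -m jog '[{"gripper":-1,"xyz":[8,0,-39],"twist":[0,7,0]},{"gripper":-1,"xyz":[16,0,-78],"twist":[0,14,0]},{"gripper":-1,"xyz":[24,0,-117],"twist":[0,21,0]},{"gripper":-1,"xyz":[30,0,-156],"twist":[0,28,0]},{"gripper":-1,"xyz":[20,0,-195],"twist":[0,35,0]},{"gripper":-1,"xyz":[10,0,-234],"twist":[0,42,0]},{"gripper":-1,"xyz":[0,0,-273],"twist":[0,43,0]},{"gripper":-1,"xyz":[-10,0,-312],"twist":[0,43,0]}]'
python3 -c "
from h import *
to((.586,-.249,.30),-.267)"
```

```text
clock: 1.43
eef_pos: [0.4548, 0.2418, 0.2984]
orientation: [0.701, -0.092, 0.092, -0.701]
force: [0.7, 0.0, -0.8]
gripper_width: 0.0927
t 1.43 pos [0.4548 0.2418 0.2984] yaw -0.261 F [ 0.7  0.  -0.8] Tz [-0.05  0.09 -0.01] w 0.0927 q [-0.99  0.27  0.51  2.   -0.17  0.91 -0.66] tilt 0.03
 shift mm [ 253.5   -1.5 -440.3] twist rotvec deg [ 0.03  0.33 -0.01]
```

```bash

python3 -m jog '[{"gripper":-1,"xyz":[20,0,-34.5],"twist":[0,0,0]},{"gripper":-1,"xyz":[40,0,-69],"twist":[0,0,0]},{"gripper":-1,"xyz":[60,0,-103.5],"twist":[0,0,0]},{"gripper":-1,"xyz":[80,0,-138],"twist":[0,0,0]},{"gripper":-1,"xyz":[100,0,-172.5],"twist":[0,0,0]},{"gripper":-1,"xyz":[120,0,-207],"twist":[0,0,0]},{"gripper":-1,"xyz":[140,0,-241.5],"twist":[0,0,0]},{"gripper":-1,"xyz":[160,0,-276],"twist":[0,0,0]}]'
python3 -c "
from h import *
to((.586,-.249,.30),-.267)"
```

```text
clock: 2.1
eef_pos: [0.5387, -0.066, 0.2986]
orientation: [-0.701, 0.091, -0.091, 0.701]
force: [1.0, 0.7, 0.1]
gripper_width: 0.0925
t 2.1 pos [ 0.5387 -0.066   0.2986] yaw -0.259 F [1.  0.7 0.1] Tz [-0.05  0.05 -0.03] w 0.0925 q [-0.42  0.33  0.59  1.95 -0.22  0.93  0.02] tilt 0.01
 shift mm [  92.7   -1.5 -164.8] twist rotvec deg [-0.01  0.44 -0.01]
```

```bash

python3 -m jog '[{"gripper":-1,"xyz":[19,0,-33],"twist":[0,0,0]},{"gripper":-1,"xyz":[38,0,-66],"twist":[0,0,0]},{"gripper":-1,"xyz":[56,0,-99],"twist":[0,0,0]},{"gripper":-1,"xyz":[74,0,-130],"twist":[0,0,0]},{"gripper":-1,"xyz":[90,0,-155],"twist":[0,0,0]},{"gripper":-1,"xyz":[92,0,-161],"twist":[0,0,0]},{"gripper":-1,"xyz":[92,0,-161],"twist":[0,0,0]}]'
python3 - <<'E'
from h import *
to((.586,-.249,.30),-.267)
np.save("w1.npy",bot.camera_params("wrist"),allow_pickle=True)
im=bot.get_image("wrist"); cv2.imwrite("pics/w1.png",im[:,:,::-1])
E
```

```text
clock: 2.68
eef_pos: [0.5856, -0.2459, 0.2981]
orientation: [0.701, -0.093, 0.093, -0.701]
force: [0.1, 0.8, 0.2]
gripper_width: 0.0933
t 2.68 pos [ 0.5856 -0.2459  0.2981] yaw -0.263 F [0.1 0.8 0.2] Tz [-0.05  0.11  0.01] w 0.0933 q [-0.08  0.46  0.59  1.75 -0.29  1.02  0.35] tilt 0.08
 shift mm [ 1.2 -1.9 -2.9] twist rotvec deg [ 0.07  0.21 -0.04]
```

View pics/w1.png

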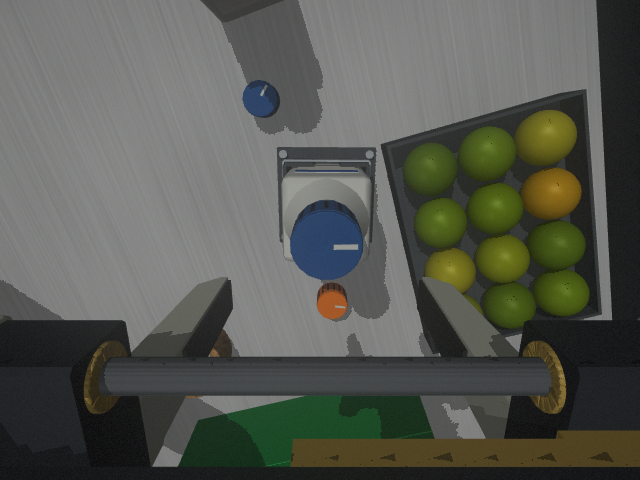

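The wrist view shows the blue cap's top at about (327,243) with its mark pointing right along tool x. The small blue and orange decoys are clear of it at (261,99) and (332,301). I'll fit the top disc.

```bash
python3 - <<'E'
from h import *
p=np.load("w1.npy",allow_pickle=True).item()
im=cv2.imread("pics/w1.png")[:,:,::-1].copy()
crop=im[190:290,280:375]; cv2.imwrite("pics/w1c.png",cv2.resize(crop,None,fx=6,fy=6,interpolation=cv2.INTER_NEAREST)[:,:,::-1])
hsv=cv2.cvtColor(im,cv2.COLOR_RGB2HSV)
m=cv2.inRange(hsv,(105,120,105),(125,255,255)); n,l,s,c=cv2.connectedComponentsWithStats(m)
i=1+np.argmax(s[1:,4]); print(s[i],c[i])
cs,_=cv2.findContours((l==i).astype(np.uint8),cv2.RETR_EXTERNAL,cv2.CHAIN_APPROX_NONE)
(cx,cy),r=cv2.minEnclosingCircle(cs[0]); print(cx,cy,r, onplane(p,(cx,cy),.212), "diam at .212:",2*r/p["K"][0,0]*((-p["R"].T@p["t"])[2]-.212))
h=cv2.convexHull(cs[0])
# lower half arc is the top face's outline
pts=np.array([q[0] for q in cs[0] if q[0][1]>cy-8],float); A=np.c_[2*pts,np.ones(len(pts))]; x=np.linalg.lstsq(A,(pts**2).sum(1),rcond=None)[0]
print("circle",x[:2],np.sqrt(x[2]+x[0]**2+x[1]**2),onplane(p,x[:2],.212))
mk=cv2.inRange(hsv,(0,0,130),(180,110,255))[225:262,310:362]; ys,xs=np.nonzero(mk); a=cv2.minAreaRect(np.c_[xs,ys].astype(np.float32)); print(a)
E
```

```text
[291 212  40  53 328] [301.70426829 237.13414634]
312.8643493652344 235.7713165283203 29.30378532409668 [ 0.57922691 -0.23801643  0.212     ] diam at .212: 0.04069826332066823
circle [303.80431791 244.91405186] 13.096967041478948 [ 0.57097461 -0.24299889  0.212     ]
((35.5, 22.0), (4.0, 23.0), 90.0)
```

View pics/w1c.png

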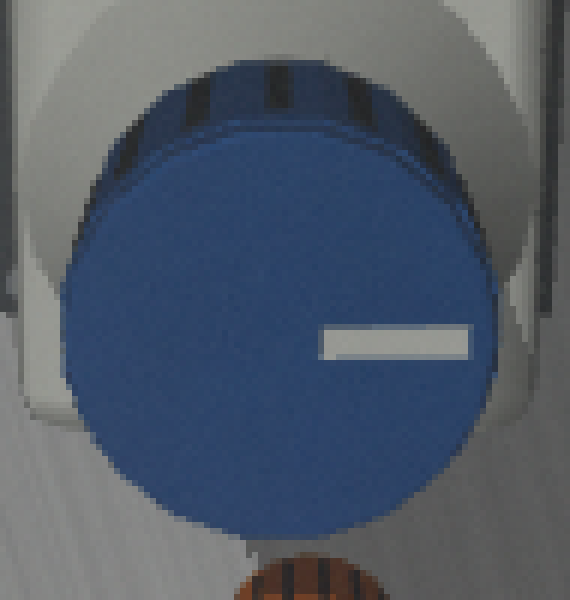

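```bash
python3 - <<'E'
from h import *
p=np.load("w1.npy",allow_pickle=True).item()
for uv in [(326.2,244.7),(326.2,246.5),(327,243),]: print(uv,onplane(p,uv,.212).round(4))
f=lambda a,b:onplane(p,(280+a/6-.5,190+b/6-.5),.212)
d=f(470,342)-f(320,342);print("mark yaw",np.arctan2(d[1],d[0]),np.linalg.norm(d))
print("diam LR",np.linalg.norm(f(62,331)-f(498,331)),"bottom",f(280,540),"radius from there to (y331)",np.linalg.norm(f(280,540)-f(280,331)))
print(p["R"].round(3))
top=bot.camera_params("top"); 
for X in [(.585,-.249,.212),(.5855,-.2505,.212)]: print(proj(top,X),proj(bot.camera_params("scene"),X),proj(p,X))
E
```

```text
(326.2, 244.7) [ 0.5868 -0.2471  0.212 ]
(326.2, 246.5) [ 0.5864 -0.2484  0.212 ]
(327, 243) [ 0.5877 -0.246   0.212 ]
mark yaw -0.26275432858075237 0.018260930057693043
diam LR 0.05300189835223884 bottom [ 0.57967152 -0.27359462  0.212     ] radius from there to (y331) 0.027476215716008702
[[ 0.966 -0.26  -0.001]
 [-0.249 -0.926  0.285]
 [-0.075 -0.275 -0.958]]
[404.27866685 218.39322513] [257.16041934 282.02462157] [324.50587344 247.71554342]
[404.81415341 218.19905662] [256.82675875 282.58364471] [325.69764616 249.42568304]
```

```bash

python3 -m jog '[{"gripper":-1,"xyz":[1.3,-0,-2],"twist":[0,0,0]},{"gripper":-1,"xyz":[1.3,35,-2],"twist":[0,0,0]},{"gripper":-1,"xyz":[1.3,70,-2],"twist":[0,0,0]},{"gripper":-1,"xyz":[1.3,100,-2],"twist":[0,0,0]},{"gripper":-1,"xyz":[1.3,115,-2],"twist":[0,0,0]},{"gripper":-1,"xyz":[1.3,119,-2],"twist":[0,0,0]},{"gripper":-1,"xyz":[1.3,119,-2],"twist":[0,0,0]},{"gripper":-1,"xyz":[1.3,119,-2],"twist":[0,0,0]}]' 50
python3 - <<'E'
from h import *
to((.5863,-.2482,.179),-.263)
im=bot.get_image("wrist"); cv2.imwrite("pics/w2.png",im[:,:,::-1])
im=bot.get_image("scene"); cv2.imwrite("pics/s2.png",cv2.resize(im[230:380,180:380],None,fx=4,fy=4)[:,:,::-1])
E
```

```text
clock: 3.4
eef_pos: [0.5876, -0.2449, 0.1806]
orientation: [-0.701, 0.091, -0.092, 0.701]
force: [-0.6, -0.3, 0.6]
gripper_width: 0.0926
t 3.4 pos [ 0.5876 -0.2449  0.1806] yaw -0.259 F [-0.6 -0.3  0.6] Tz [-0.09  0.07  0.05] w 0.0926 q [-0.03  0.58  0.51  1.87 -0.39  0.79  0.43] tilt 0.06
 shift mm [-0.5  1.6 -3.5] twist rotvec deg [-0.01  0.26  0.06]
```

View pics/w2.png

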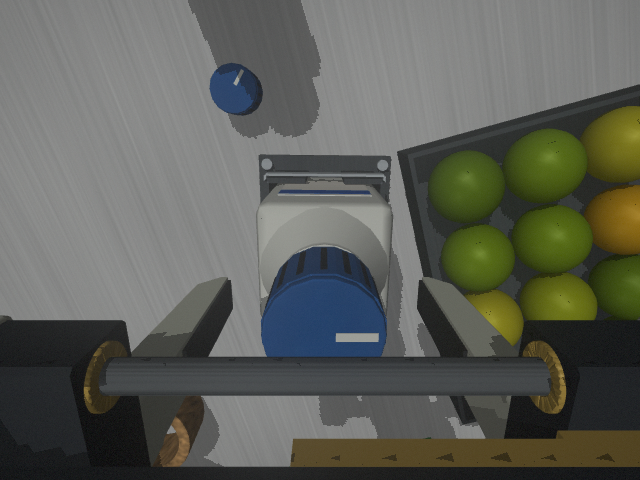

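View pics/s2.png

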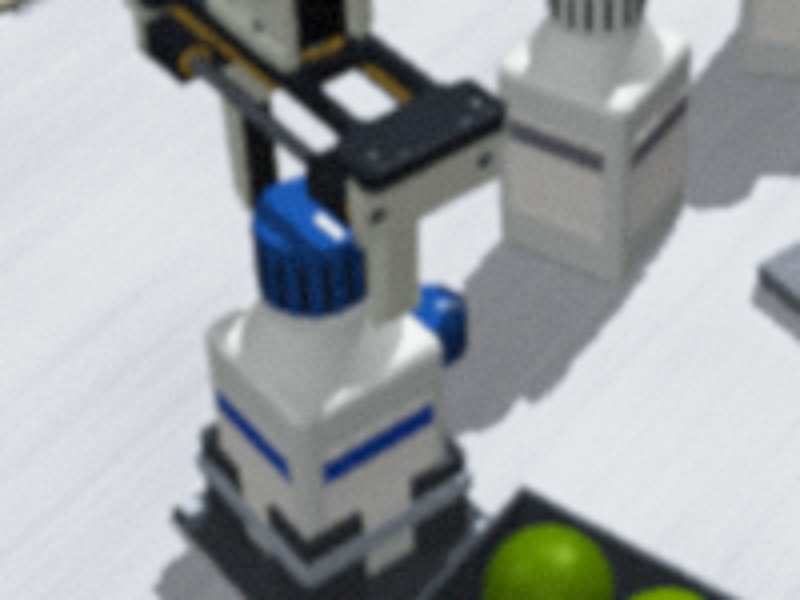

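```bash

python3 -m jog '[{"gripper":-1,"xyz":[-0.5,1.5,-3.5],"twist":[0,0,0]},{"gripper":-1,"xyz":[-0.5,1.5,-3.5],"twist":[0,0,0]},{"gripper":-1,"xyz":[-0.5,1.5,-3.5],"twist":[0,0,0]}]' 50
python3 - <<'E'
from h import *
to((.5863,-.2482,.179),-.263)
p=bot.camera_params("wrist")
im=bot.get_image("wrist"); cv2.imwrite("pics/w3.png",im[:,:,::-1]); print(p["t"])
hsv=cv2.cvtColor(im,cv2.COLOR_RGB2HSV)
m=cv2.inRange(hsv,(100,100,60),(125,255,255)); n,l,s,c=cv2.connectedComponentsWithStats(m)
for i in range(1,n):
    if s[i][4]>300: print(s[i])
to((.5863,-.2482,.179),-.263)
to((.5863,-.2482,.179),-.263)
E
```

```text
clock: 3.75
eef_pos: [0.5856, -0.2493, 0.1788]
orientation: [0.701, -0.091, 0.092, -0.701]
force: [0.7, 0.3, 0.0]
gripper_width: 0.0931
t 3.75 pos [ 0.5856 -0.2493  0.1788] yaw -0.26 F [0.7 0.3 0. ] Tz [-0.09  0.03 -0.05] w 0.0931 q [-0.02  0.58  0.51  1.87 -0.39  0.79  0.44] tilt 0.05
 shift mm [ 0.4 -0.2  1.2] twist rotvec deg [0.   0.16 0.05]
[-0.63044251 -0.10768654  0.3270705 ]
[ 209   56   48   52 1809]
[  262   239   128   118 11149]
t 3.8 pos [ 0.5857 -0.2491  0.1786] yaw -0.26 F [0.1 1.1 1. ] Tz [-0.07  0.1   0.07] w 0.0933 q [-0.02  0.58  0.51  1.87 -0.39  0.79  0.44] tilt 0.04
 shift mm [ 0.4 -0.4  1. ] twist rotvec deg [-0.    0.17  0.04]
t 3.8 pos [ 0.5857 -0.2491  0.1786] yaw -0.26 F [0.1 1.1 1. ] Tz [-0.07  0.1   0.07] w 0.0933 q [-0.02  0.58  0.51  1.87 -0.39  0.79  0.44] tilt 0.04
 shift mm [ 0.4 -0.4  1. ] twist rotvec deg [-0.    0.17  0.04]
```

View pics/w3.png

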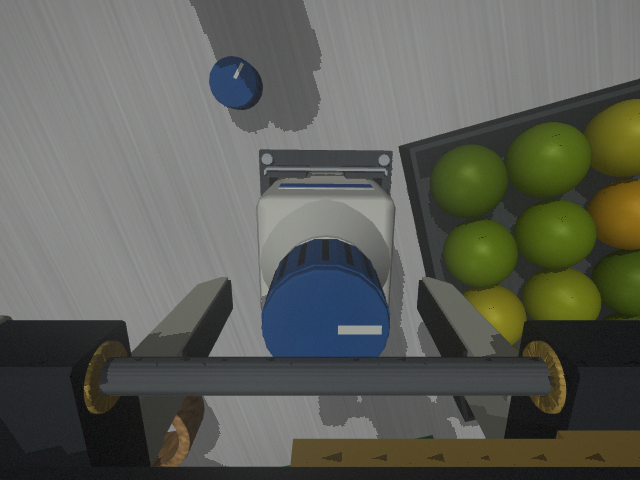

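The cap lies between the jaws, centred at about (325,330) with its mark at row 330. I'll check its offset from the tool axis.

```bash
python3 - <<'E'
from h import *
p=bot.camera_params("wrist"); s=bot.sense()
X=onplane(p,(325.3,329.7),.212); M=Ro.from_quat(s["orientation"]).as_matrix()
print(X,(M.T@(X-s["eef_pos"])*1000).round(1))
print("jaw mid plane: TCP projects to",proj(p,s["eef_pos"]))
E
```

```text
[ 0.58640882 -0.24849834  0.212     ] [  0.6 -33.4   0.8]
jaw mid plane: TCP projects to [323.96573232 295.75972853]
```

The cap is within 1 mm of the tool axis, so I'll close the gripper.

```bash

python3 -m jog '[{"gripper":-1,"xyz":[0.6,0,0.8],"twist":[0,0,0]},{"gripper":1,"xyz":[0.6,0,0.8],"twist":[0,0,0]},{"gripper":1,"xyz":[0.6,0,0.8],"twist":[0,0,0]},{"gripper":1,"xyz":[0.6,0,0.8],"twist":[0,0,0]},{"gripper":1,"xyz":[0.6,0,0.8],"twist":[0,0,0]},{"gripper":1,"xyz":[0.6,0,0.8],"twist":[0,0,0]},{"gripper":1,"xyz":[0.6,0,0.8],"twist":[0,0,0]},{"gripper":1,"xyz":[0.6,0,0.8],"twist":[0,0,0]}]' 50
python3 -c "
from h import *
to((.5863,-.2482,.179),-.263)"
```

```text
clock: 4.47
eef_pos: [0.5864, -0.2482, 0.1781]
orientation: [0.701, -0.092, 0.092, -0.701]
force: [0.5, 2.1, 0.0]
gripper_width: 0.0536
t 4.47 pos [ 0.5864 -0.2482  0.1781] yaw -0.26 F [0.5 2.1 0. ] Tz [-0.09  0.19  0.02] w 0.0536 q [-0.02  0.58  0.51  1.87 -0.39  0.79  0.44] tilt 0.0
 shift mm [-0.1 -0.9 -0. ] twist rotvec deg [0.   0.19 0.  ]
```

Gripped at 53.6 mm. Next I'll press in gradually.

```bash

python3 -m jog '[{"gripper":1,"xyz":[0,2,0],"twist":[0,0,0]},{"gripper":1,"xyz":[0,4,0],"twist":[0,0,0]},{"gripper":1,"xyz":[0,6,0],"twist":[0,0,0]},{"gripper":1,"xyz":[0,6,0],"twist":[0,0,0]},{"gripper":1,"xyz":[0,6,0],"twist":[0,0,0]}]' 50
python3 -c "
from h import *
to((.5863,-.2482,.171),-.263)"
```

```text
clock: 4.88
eef_pos: [0.5865, -0.2483, 0.1727]
orientation: [-0.701, 0.091, -0.092, 0.701]
force: [-2.5, 1.8, 9.0]
gripper_width: 0.0537
t 4.88 pos [ 0.5865 -0.2483  0.1727] yaw -0.26 F [-2.5  1.8  9. ] Tz [ 0.19  0.55 -0.  ] w 0.0537 q [-0.01  0.59  0.5   1.88 -0.39  0.77  0.44] tilt 0.03
 shift mm [-0.2  1.7  0.1] twist rotvec deg [-0.02  0.19  0.02]
```

```bash

python3 -m jog '[{"gripper":1,"xyz":[0,1,0],"twist":[0,0,0]},{"gripper":1,"xyz":[0,1.6,0],"twist":[0,0,0]},{"gripper":1,"xyz":[0,1.6,0],"twist":[0,0,0]}]' 50
python3 -c "
from h import *
to((.5863,-.2482,.171),-.263)"
```

```text
clock: 5.13
eef_pos: [0.5865, -0.2483, 0.1712]
orientation: [-0.701, 0.091, -0.092, 0.701]
force: [-2.6, 0.2, 9.2]
gripper_width: 0.0537
t 5.13 pos [ 0.5865 -0.2483  0.1712] yaw -0.26 F [-2.6  0.2  9.2] Tz [ 0.36  0.67 -0.02] w 0.0537 q [-0.01  0.59  0.5   1.88 -0.4   0.77  0.45] tilt 0.04
 shift mm [-0.2  0.2  0. ] twist rotvec deg [-0.02  0.19  0.03]
```

```bash

python3 -m jog '[{"gripper":1,"xyz":[0,0,0],"twist":[0,-5,0]},{"gripper":1,"xyz":[0,0,0],"twist":[0,-10,0]},{"gripper":1,"xyz":[0,0,0],"twist":[0,-15,0]},{"gripper":1,"xyz":[0,0,0],"twist":[0,-20,0]},{"gripper":1,"xyz":[0,0,0],"twist":[0,-20,0]}]' 50
python3 - <<'E'
from h import *
to((.5863,-.2482,.171),-.263)
p=bot.camera_params("wrist")
im=bot.get_image("wrist"); cv2.imwrite("pics/w4.png",im[200:380,200:450,::-1].repeat(3,0).repeat(3,1))
E
```

```text
clock: 5.55
eef_pos: [0.5873, -0.2487, 0.1718]
orientation: [0.707, 0.034, -0.032, -0.706]
force: [-0.8, 1.6, 9.0]
gripper_width: 0.054
t 5.55 pos [ 0.5873 -0.2487  0.1718] yaw 0.095 F [-0.8  1.6  9. ] Tz [0.08 0.18 0.01] w 0.054 q [ 0.05  0.57  0.4   1.87 -0.31  0.75  0.72] tilt 0.15
 shift mm [-0.9  0.8  0.6] twist rotvec deg [1.000e-02 2.049e+01 1.500e-01]
```

View pics/w4.png

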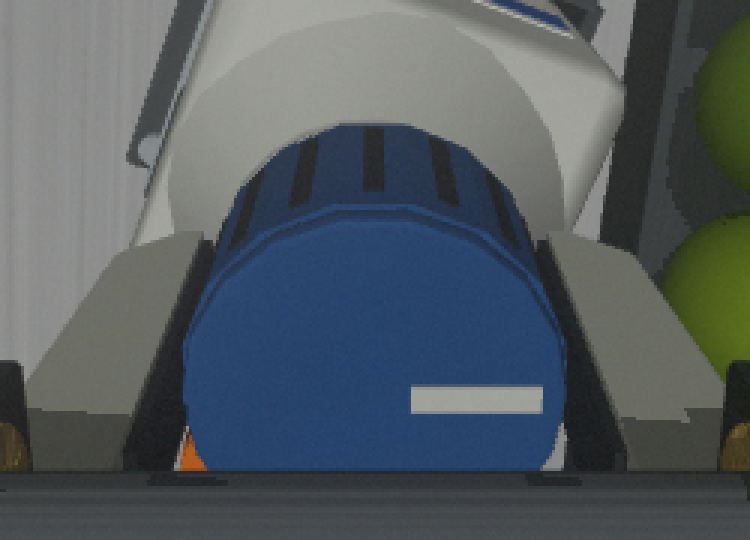

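The mark still lies along the jaw axis, so the cap is turning with the gripper. I'll carry on turning.

```bash

python3 -m jog '[{"gripper":1,"xyz":[-0.5,0.5,0.4],"twist":[0,-6,0]},{"gripper":1,"xyz":[-0.5,0.5,0.4],"twist":[0,-12,0]},{"gripper":1,"xyz":[-0.5,0.5,0.4],"twist":[0,-18,0]},{"gripper":1,"xyz":[-0.5,0.5,0.4],"twist":[0,-24,0]},{"gripper":1,"xyz":[-0.5,0.5,0.4],"twist":[0,-30,0]},{"gripper":1,"xyz":[-0.5,0.5,0.4],"twist":[0,-36,0]},{"gripper":1,"xyz":[-0.5,0.5,0.4],"twist":[0,-36,0]}]' 50
python3 -c "
from h import *
to((.5863,-.2482,.171),-.263)"
```

```text
clock: 6.18
eef_pos: [0.587, -0.2485, 0.1714]
orientation: [0.662, 0.251, -0.249, -0.661]
force: [-0.2, 0.3, 9.8]
gripper_width: 0.0538
t 6.18 pos [ 0.587  -0.2485  0.1714] yaw 0.724 F [-0.2  0.3  9.8] Tz [0.05 0.01 0.04] w 0.0538 q [ 0.17  0.55  0.21  1.87 -0.17  0.74  1.2 ] tilt 0.18
 shift mm [-0.3  0.4  0.7] twist rotvec deg [ 0.08 56.54  0.17]
```

```bash

python3 -m jog '[{"gripper":1,"xyz":[-0.3,0.2,0.5],"twist":[0,-6,0]},{"gripper":1,"xyz":[-0.3,0.2,0.5],"twist":[0,-12,0]},{"gripper":1,"xyz":[-0.3,0.2,0.5],"twist":[0,-18,0]},{"gripper":1,"xyz":[-0.3,0.2,0.5],"twist":[0,-24,0]},{"gripper":1,"xyz":[-0.3,0.2,0.5],"twist":[0,-30,0]},{"gripper":1,"xyz":[-0.3,0.2,0.5],"twist":[0,-34,0]},{"gripper":1,"xyz":[-0.3,0.2,0.5],"twist":[0,-34,0]}]' 50
python3 - <<'E'
from h import *
to((.5863,-.2482,.171),-.263)
im=bot.get_image("wrist"); cv2.imwrite("pics/w5.png",im[200:380,200:450,::-1].repeat(3,0).repeat(3,1))
E
```

```text
clock: 6.77
eef_pos: [0.5864, -0.2483, 0.1712]
orientation: [0.561, 0.433, -0.431, -0.559]
force: [0.3, 1.2, 9.3]
gripper_width: 0.0538
t 6.77 pos [ 0.5864 -0.2483  0.1712] yaw 1.315 F [0.3 1.2 9.3] Tz [0.07 0.1  0.06] w 0.0538 q [ 0.29  0.54  0.04  1.86 -0.03  0.74  1.66] tilt 0.18
 shift mm [0.1 0.2 0.2] twist rotvec deg [ 0.14 90.43  0.15]
```

View pics/w5.png

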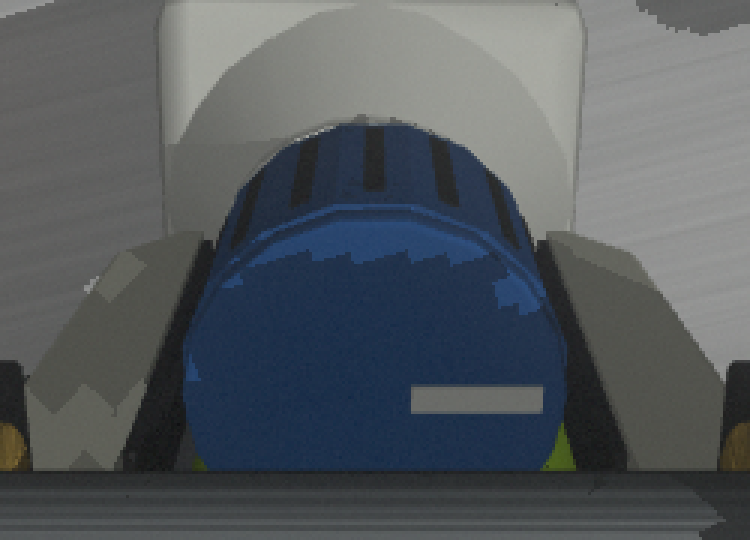

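The gripper has turned 90° with no slip. I'll lift carefully.

```bash

python3 -m jog '[{"gripper":1,"xyz":[0,-4,0],"twist":[0.1,0,0.1]},{"gripper":1,"xyz":[0,-8,0],"twist":[0.1,0,0.1]},{"gripper":1,"xyz":[0,-12,0],"twist":[0.1,0,0.1]},{"gripper":1,"xyz":[0,-12,0],"twist":[0.1,0,0.1]}]' 50
python3 -c "
from h import *
to((.5863,-.2482,.278))"
```

```text
clock: 7.15
eef_pos: [0.5855, -0.2478, 0.1824]
orientation: [0.561, 0.43, -0.432, -0.56]
force: [-0.1, -0.3, -0.9]
gripper_width: 0.0536
t 7.15 pos [ 0.5855 -0.2478  0.1824] yaw 1.311 F [-0.1 -0.3 -0.9] Tz [-0.    0.    0.05] w 0.0536 q [ 0.28  0.53  0.04  1.85 -0.03  0.76  1.65] tilt 0.11
 shift mm [ -0.3 -95.6  -0.8]
```

There is no resistance 4 mm above the locked height, so the lugs are free. Continuing up.

```bash

python3 -m jog '[{"gripper":1,"xyz":[-0.3,-10,-0.8],"twist":[0,0,0]},{"gripper":1,"xyz":[-0.3,-25,-0.8],"twist":[0,0,0]},{"gripper":1,"xyz":[-0.3,-40,-0.8],"twist":[0,0,0]},{"gripper":1,"xyz":[-0.3,-60,-0.8],"twist":[0,0,0]},{"gripper":1,"xyz":[-0.3,-80,-0.8],"twist":[0,0,0]},{"gripper":1,"xyz":[-0.3,-92,-0.8],"twist":[0,0,0]},{"gripper":1,"xyz":[-0.3,-96,-0.8],"twist":[0,0,0]},{"gripper":1,"xyz":[-0.3,-96,-0.8],"twist":[0,0,0]}]' 50
python3 - <<'E'
from h import *
to((.5863,-.2482,.278))
im=bot.get_image("wrist"); w=im[200:380,200:450].repeat(2,0).repeat(2,1)
im=bot.get_image("scene"); cv2.imwrite("pics/s6.png",cv2.resize(im[200:390,180:400],None,fx=3,fy=3)[:,:,::-1]); cv2.imwrite("pics/w6.png",w[:,:,::-1])
to((.5863,-.2482,.278))
E
```

```text
clock: 7.82
eef_pos: [0.5864, -0.2482, 0.2787]
orientation: [0.561, 0.43, -0.432, -0.56]
force: [-0.5, 0.2, -0.7]
gripper_width: 0.0537
t 7.82 pos [ 0.5864 -0.2482  0.2787] yaw 1.311 F [-0.5  0.2 -0.7] Tz [-0.01 -0.02  0.04] w 0.0537 q [ 0.27  0.43  0.05  1.75 -0.03  0.96  1.65] tilt 0.1
 shift mm [-0.   0.7  0.1] 
t 7.92 pos [ 0.5858 -0.2479  0.2769] yaw 1.311 F [ 0.1  0.8 -0.4] Tz [ 0.05  0.02 -0.03] w 0.0536 q [ 0.27  0.43  0.05  1.75 -0.03  0.96  1.65] tilt 0.2
 shift mm [-0.2 -1.1 -0.6]
```

View pics/s6.png

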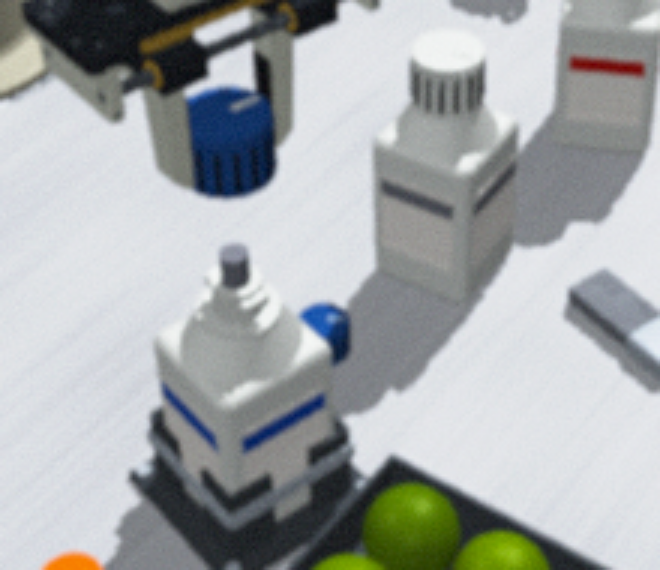

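View pics/w6.png

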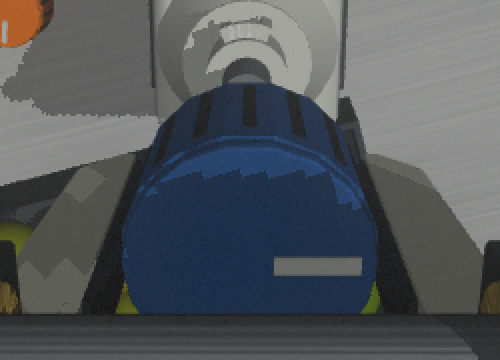

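The scene view shows the cap held upright in the jaws at crop pixel (233,140). The bare jug mouth and plunger are below it at (233,265), and the neighbouring jugs haven't moved. I'll let the arm settle briefly, then hand in.

```bash

python3 -m jog '[{"gripper":1,"xyz":[0,0,0],"twist":[0,0,0]},{"gripper":1,"xyz":[0,0,0],"twist":[0,0,0]},{"gripper":1,"xyz":[0,0,0],"twist":[0,0,0]},{"gripper":1,"xyz":[0,0,0],"twist":[0,0,0]},{"gripper":1,"xyz":[0,0,0],"twist":[0,0,0]}]' 50
python3 - <<'E'
from h import *
to((.5863,-.2482,.278)); print(abs(bot.sense()["dq"]).max())
im=bot.get_image("top"); cv2.imwrite("pics/t7.png",im[:,:,::-1])
print(bot.hand_in())
E
```

```text
clock: 8.33
eef_pos: [0.5862, -0.2481, 0.2775]
orientation: [-0.56, -0.43, 0.432, 0.561]
force: [-0.2, 0.0, -1.1]
gripper_width: 0.0536
t 8.33 pos [ 0.5862 -0.2481  0.2775] yaw 1.311 F [-0.2  0.  -1.1] Tz [ 0.03  0.02 -0.  ] w 0.0536 q [ 0.27  0.43  0.05  1.75 -0.03  0.96  1.65] tilt 0.16
 shift mm [-0.1 -0.5 -0.2] 
0.0058405983308720405
the job is handed in; nothing more can be done
None
```

View pics/t7.png

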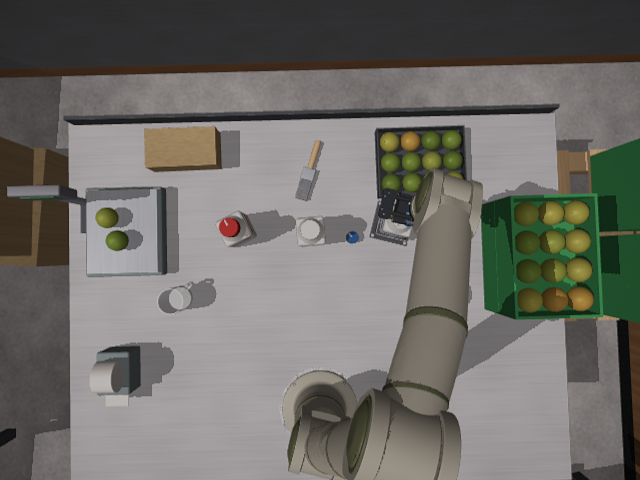

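The blue cap is off and held straight above its jug. I gripped it at 50 N, pressed it down about 7 mm, turned it about 90° counter-clockwise and lifted it, then handed the job in at about 8.4 s.

**Final pose:** the cap is about 99–100 mm above its seat and within 1 mm of the jug's axis. Tilt is 0.16° and the arm is still. The grip opening is steady at 53.6 mm, and the wrist force is only about the cap's own weight.

**Pictures:** the mark stayed along the jaws through the turn and lift, so the cap did not slip. The mouth and plunger are bare below it. In the last top view the red and white jugs, mug, brush and small blue cap look unmoved. The tape roll and orange cap are hidden by the arm there, so I couldn't confirm those two, but nothing came near them.

**Disagreements:**
- The force at full press read about 9–10 N, against the roughly 11 N stated.
- One approach move came out about 3 mm off sideways; I corrected it before gripping.
- My first automatic fit of the cap's outline in the wrist view failed, so I read the edges and mark off an enlarged picture instead. That agreed with the other two cameras to within about 3 mm.

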